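Put the pencil and the chisel away on the joiner's bench

ROBOT

A 6-joint arm with a two-finger parallel gripper is mounted at the origin on the work surface. World frame = base frame: x ahead of the robot, y to its left, z up, the work surface at z = 0. Lengths are in m, angles in rad, forces in N, time in s.
With the tool pointing down it reaches from about 0.3 to 0.775 m from the base axis. Payload 14.6 kg.
Tool frame: the origin (TCP) lies at the very end of the fingers, on their centre line; the grasp point (between the pads) lies 19 mm behind it; z points along the fingers, y is the line along which they close (so a half turn about z gives the same grasp; the last joint's range is limited). The gripper opens to 94 mm and grips with 3 to 60 N. Pads are 16 mm wide; open, the fingers measure 119 mm over their backs; the gripper's body (75 mm by 177 mm) begins 78 mm behind the grasp point.
Start: joints at [-1.271, 0.3, 1.521, -0, 1.321, -0.067], TCP at [0.197, -0.513, 0.185] pointing down, gripper open.
Joint ranges: [-3.03, 3.03], [-0.79, 2.21], [0.23, 2.52], [-1.04, 4.18], [0, 3.07], [-2.55, 2.55]. Speed limits (rad/s): [2.22, 2.22, 2.57, 3.14, 3.14, 3.14].

INTERFACE

Orientations are given as [roll, pitch, yaw] about the fixed x, y, z axes, in that order (R = Rz(yaw) Ry(pitch) Rx(roll)).
In Python, from station import ctrl, cams gives the robot as it stands. The module is installed in compiled form; this text tells all that it offers.
- The arm moves only by the tool arm_command, never from a script. Its argument "plan" is a list that holds one entry, the list of rows, each a list of 7 numbers: the shift along the tool's x, y, z in a scale on which 1.0 is 50 cm, then the turn, a rotation vector about the tool's x, y, z in normalised numbers (1 is 2 rad), then the closure, from -1 (fully open) to 1 (shut). A call has 1 to 12 rows; each row is the pose to reach, as a shift and turn from the pose commanded when the call began, along the tool's axes at that moment; what a row does not reach only later rows make up. A row lasts 1/10 s, in which the tool goes at most 50 mm and 8.59 degrees, less where a joint would pass 70% of its speed; a pose out of reach is approached as far as the arm can. Shift and turn numbers lie between -1 and 1, and a call with a number outside is refused. A call with a gripper value outside its range is refused whole. The fingers move at their own pace and stop on an object; "squeeze" is the grip in N (left out, the last holds). Time passes only in rows, so rows that repeat a pose let the fingers close. It gives the time, the measured TCP pose, the force, the opening and the grip force at its end, in the units of the state.
- ctrl.get_obs(): the state, without advancing time (a new reading comes with each control period).
- cams.camera(name): name is "scene" or "top"; returns (picture, depth): 480x640x3 uint8, blue, green, red; 480x640 float32, m along the optical axis (not along the pixel's ray), 0 where there is no reading.
- cams.camera_info(name): a dict with "fx", "fy", "cx", "cy" (pixels), "dist_coeffs" ([k1, k2, p1, p2, k3] as OpenCV has them; the pictures are not rectified), "world_to_cam" (4x4, takes a point from world to camera coordinates). Camera axes: x right, y down, z forward; pixel columns grow to the right and rows downward; lengths in m; the calibration is good to about 2 mm. A picture is of the moment at which its call begins. camera_info takes no time and is no camera call.
- ctrl.hand_in(): hands the job in; it is judged then, once.
The state is a dict: "time_s": time; "qpos": joint angles; "joint_vel": joint speeds; "tau": joint torques, N m; "ee_pos": TCP position; "eef_rot": TCP orientation; "force": force on the tool from outside, world axes, zero at the start; "moment": the same for the moment, N m; "grip_width": finger opening in m; "grip_force": force on a finger pad.
Only numpy, scipy, OpenCV 4.12 (cv2) and the standard library are available. Lean on these libraries where they do the work, as an engineer would, in place of code of your own. Each camera call takes 0.05 s, during which the arm holds its last target. There are 200 camera calls.

TASK

The thick pencil and the wood chisel are standing in the drilled rack on the bench. Put each away where it lives: drop the pencil, point up, into the narrow tin, and the chisel, blade down, into the dark wooden stand with the one square well, and leave both holders standing.

Things in the scene. Friction and masses are not known exactly. Their poses are not given: they have to be found in the camera images.
- pencil: Thick bare-wood round pencil, 16 mm diameter, 175 mm long, 40 g; its top 22 mm is a cone with a dark tip. Starts point up, loose in one of three 20 mm holes, 70 mm apart (hole floor 10 mm above the bench), of a fixed wood rack 62 x 220 x 75 mm high; leans under 6°. A short flat-topped dowel there is no part of the job. Origin: centre of lower end; z to the point; y along the row at the start.
- chisel: Small wood chisel, 160 mm long, 120 g: steel blade 16 x 5 mm, 60 mm long; brass ferrule 25 mm diameter, 12 mm high; bulging wooden handle 88 mm long, 25 to 33 mm thick (27 to 29 mm at 100 to 125 mm from the edge). Starts upright in the same rack, blade in a hole, ferrule resting on the rack's top, 75 mm up. Origin: middle of the cutting edge; z to the handle's end; y along the row at the start.
- tin: Narrow round open plain steel tin, 58 mm in outer diameter, 90 mm high, wall 2 mm (54 mm inside), floor 4 mm thick, weighted to 250 g, loose on the bench. Empty. Origin: centre of its underside; z up.
- stand: Dark wooden block, 80 x 80 mm and 90 mm high, 500 g, loose on the bench, with one square well 48 x 48 mm in the middle of its top, 75 mm deep (well floor 15 mm above the bench). Origin: centre of its underside; z up; x and y along its sides.

How it is judged:
By the outcome, as a careful person would: the job done as asked, in the order asked, and still so for the second after the job is handed in, with the robot touching nothing.
It also fails if it takes over 70 s, if anything falls off the work surface, if the arm or the gripper's body presses on something with over 40 N, if the wrist force passes 120 N, or if a joint passes its speed limit or range.

## Working session

There is one attempt and no reset: what is moved stays moved. The work goes in short steps, Python scripts to look and compute and a tool call to move; the robot and the scene stay as the last step left them, time stands still between calls to the robot, and variables do not carry over. Pictures are saved under pics/ and viewed, at most 10 in all, crops included, and the job is handed in when it is done.

Besides the shell and the picture viewer there is one more tool, called after "Call:" by a JSON object that holds its "name" and its "arguments", one argument or row to a line. arm_command: Moves the arm, as the interface text tells. Its arguments: {"type":"object","properties":{"plan":{"type":"array"},"squeeze":{"type":"number"}},"required":["plan"]}

```bash
mkdir -p pics; cat > h.py <<'E'
import numpy as np, cv2
from station import ctrl, cams
from scipy.spatial.transform import Rotation as R
def snap(n):
    im,d=cams.camera(n); i=cams.camera_info(n)
    K=np.array([[i['fx'],0,i['cx']],[0,i['fy'],i['cy']],[0,0,1.]])
    return im,d,K,np.array(i['dist_coeffs'],float),np.array(i['world_to_cam'])
def ray(uv,K,D,T):
    p=cv2.undistortPoints(np.array(uv,float).reshape(-1,1,2),K,D).reshape(-1,2)
    v=np.c_[p,np.ones(len(p))]@T[:3,:3]
    return -T[:3,:3].T@T[:3,3],v
def onplane(uv,z,K,D,T):
    c,v=ray(uv,K,D,T); return c+v*((z-c[2])/v[:,2])[:,None]
def cloud(d,K,D,T):
    vv,uu=np.mgrid[:480,:640]; c,v=ray(np.c_[uu.ravel(),vv.ravel()],K,D,T)
    return (c+v*d.reshape(-1,1)).reshape(480,640,3)
E
python3 - <<'E'
from h import *
for n in('scene','top'):
    im,d,K,D,T=snap(n); cv2.imwrite(f'pics/{n}0.png',im); print(n,K[0,0],-T[:3,:3].T@T[:3,3],T[2,:3])
o=ctrl.get_obs(); print(o)
E
```

```text
scene 552.3748597387329 [1.3551303  0.4957739  0.64836828] [-0.70052019 -0.48133969 -0.526862  ]
top 618.8249949907035 [ 0.45800701 -0.01727246  1.07471132] [ 0.10187544 -0.01457733 -0.99469035]
{'time_s': 0.1, 'qpos': array([-1.27058168e+00,  3.00399675e-01,  1.52148493e+00,  8.91995960e-06,
        1.32071680e+00, -6.65981364e-02]), 'joint_vel': array([-1.24110112e-03, -1.87802068e-03, -2.02310266e-03,  3.24203141e-04,
       -5.61515395e-05,  1.10867797e-03]), 'tau': array([ 2.38157329e-03, -5.32648766e+01, -3.53286052e+01,  7.09847594e-02,
        2.34990148e-02, -4.96891846e-05]), 'ee_pos': array([ 0.1971806 , -0.51317494,  0.1843662 ]), 'eef_rot': array([-3.14058672e+00, -7.57521361e-05,  3.66810538e-01]), 'force': array([-0.15101764, -0.3351819 ,  0.47984679]), 'moment': array([ 0.03354637, -0.00356198, -0.00874629]), 'grip_force': 0.0, 'grip_width': 0.093893900104074}
```

View pics/scene0.png

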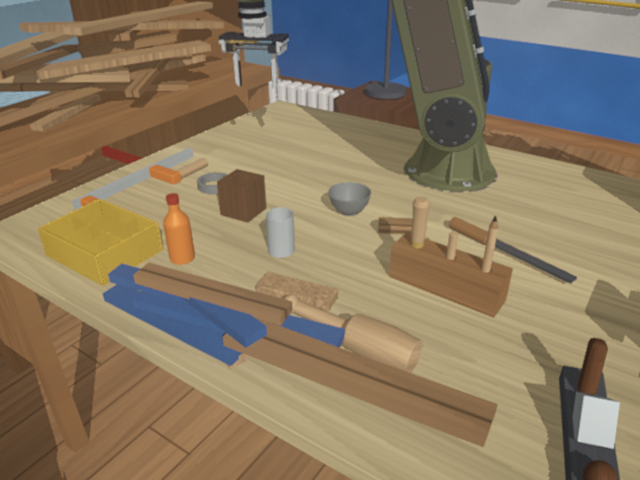

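View pics/top0.png

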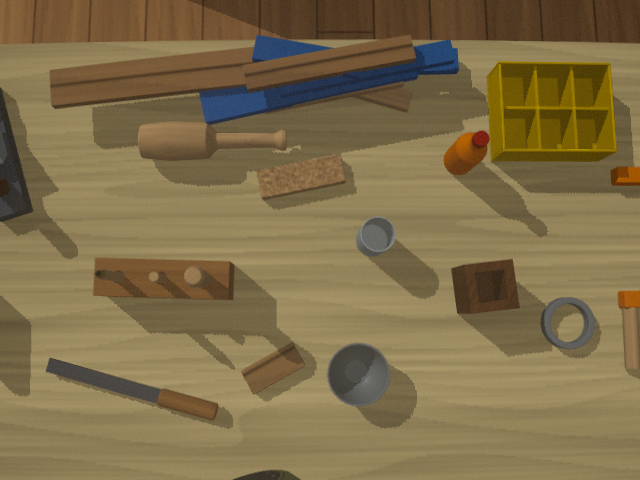

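The scene view shows the rack with the chisel (420,220), dowel (452,245) and pencil (490,243). It also shows the tin (280,232) and the stand (242,195). In the top view these are the chisel (193,275), dowel (157,277), pencil (about 100,273), tin rim (377,233) and stand (490,287).

```bash
python3 - <<'E'
from h import *
S={}
for n in('scene','top'):
    im,d,K,D,T=snap(n); P=cloud(d,K,D,T); S[n]=(im,d,K,D,T,P)
im,d,K,D,T,P=S['top']
z=P[...,2]
def box(c0,c1,r0,r1):
    m=np.zeros((480,640),bool); m[r0:r1,c0:c1]=1; return m
print('bench z',np.median(z[200:240,240:340]))
for nm,b in(('tin',box(340,420,200,270)),('stand',box(435,535,245,330))):
    m=b&(z>.08)&(z<.1); c=max(cv2.findContours(m.astype(np.uint8),cv2.RETR_EXTERNAL,cv2.CHAIN_APPROX_NONE)[0],key=cv2.contourArea)
    W=onplane(c.reshape(-1,2),.09,K,D,T)[:,:2].astype(np.float32)
    print(nm,m.sum(),'circ',cv2.minEnclosingCircle(W),'rect',cv2.minAreaRect(W),'z',np.median(z[m]))
m=box(80,245,245,310)&(z>.068)&(z<.08); W=onplane(np.argwhere(m)[:,::-1],.075,K,D,T)[:,:2].astype(np.float32)
print('rack',m.sum(),cv2.minAreaRect(W), cv2.boxPoints(cv2.minAreaRect(W)).round(4).tolist(),np.median(z[m]))
for n,b in(('top',box(60,245,230,310)),('scene',box(380,520,190,320))):
    P=S[n][5]; m=b&(P[...,2]>.085)&(P[...,2]<.25)
    k,l,st,ce=cv2.connectedComponentsWithStats(m.astype(np.uint8))
    for i in range(1,k):
        if st[i,4]<15: continue
        q=P[l==i]; print(n,ce[i].round(1),st[i,4])
        for h in np.arange(.09,.25,.015):
            s=q[abs(q[:,2]-h)<.0075]
            if len(s)>3: print('  z%.3f n%d med %s y[%.4f %.4f]'%(h,len(s),np.median(s,0).round(4),s[:,1].min(),s[:,1].max()))
E
```

```text
bench z -0.001766633962708819
tin 184 circ ((0.5767906904220581, -0.14252731204032898), 0.02952202782034874) rect ((0.5771613121032715, -0.14269348978996277), (0.05672231316566467, 0.05746898055076599), 62.69275665283203) z 0.08740122601176603
stand 1703 circ ((0.49335068464279175, -0.32353895902633667), 0.05670994147658348) rect ((0.4927598237991333, -0.3225771188735962), (0.08070195466279984, 0.08347900956869125), 6.246067047119141) z 0.08829926528115795
rack 4197 ((0.5110786557197571, 0.20785358548164368), (0.2202945202589035, 0.06237617880105972), 88.20439147949219) [[0.476500004529953, 0.09870000183582306], [0.5388000011444092, 0.09679999947547913], [0.5457000136375427, 0.31700000166893005], [0.48339998722076416, 0.3188999891281128]] 0.07316551351221134
top [196.5 276.7] 434
  z0.090 n8 med [0.5066 0.1269 0.0884] y[0.1259 0.1334]
  z0.105 n12 med [0.5042 0.1263 0.107 ] y[0.1252 0.1323]
  z0.120 n31 med [0.503  0.1277 0.1219] y[0.1247 0.1394]
  z0.135 n21 med [0.5052 0.1265 0.1318] y[0.1251 0.1342]
  z0.150 n5 med [0.5002 0.1277 0.1542] y[0.1242 0.1315]
  z0.165 n223 med [0.5079 
[... 1046 characters left out ...]
 0.1663] y[0.1246 0.1532]
  z0.180 n65 med [0.5117 0.1382 0.1739] y[0.1262 0.1513]
scene [490.4 242.5] 427
  z0.090 n52 med [0.5174 0.2799 0.0906] y[0.2706 0.2865]
  z0.105 n70 med [0.5176 0.2801 0.1053] y[0.2714 0.2862]
  z0.120 n63 med [0.5184 0.2802 0.1205] y[0.2712 0.2866]
  z0.135 n68 med [0.5177 0.28   0.1346] y[0.2714 0.2862]
  z0.150 n71 med [0.5179 0.2799 0.1499] y[0.2715 0.2864]
  z0.165 n72 med [0.5163 0.28   0.1644] y[0.2705 0.2859]
  z0.180 n31 med [0.5151 0.2795 0.1769] y[0.2737 0.2840]
scene [451.7 242.2] 188
  z0.090 n45 med [0.5161 0.2092 0.0911] y[0.2010 0.2151]
  z0.105 n65 med [0.5159 0.2095 0.1046] y[0.1997 0.2154]
  z0.120 n78 med [0.5149 0.2091 0.1228] y[0.2009 0.2154]
```

```bash
cat >> h.py <<'E'
def delta(p,yaw,roll=np.pi,pitch=0):
    o=ctrl.get_obs(); A=R.from_euler('xyz',o['eef_rot']); B=R.from_euler('xyz',[roll,pitch,yaw])
    print('t',o['time_s'],'pos',o['ee_pos'].round(4),'d mm',(A.inv().apply(np.array(p)-o['ee_pos'])*1e3).round(1),'rv',(A.inv()*B).as_rotvec().round(4),'w',round(o['grip_width'],4),'F',o['force'].round(1))
E
python3 -c "
from h import *
delta([.513,.279,.30],1.54); delta([.355,-.117,.30],.95)"
```

```text
t 0.2 pos [ 0.1972 -0.5132  0.1845] d mm [ 578.9 -626.4 -115. ] rv [-6.0000e-04 -4.0000e-04 -1.1732e+00] w 0.094 F [ 0.4 -0.9  1.1]
t 0.2 pos [ 0.1972 -0.5132  0.1845] d mm [ 289.4 -313.4 -115.3] rv [-7.000e-04 -2.000e-04 -5.832e-01] w 0.094 F [ 0.4 -0.9  1.1]
```

The manual's scale: shifts go in shares of 50 cm and turns go in shares of 2 rad. Converting my numbers, -313 mm / 500 = -0.626, -115 mm / 500 = -0.23, -0.58 rad / 2 = -0.29.

Call:
{"name": "arm_command", "arguments": {
  "plan": [
    [[0,0,-0.1,0,0,0,-1],[0,0,-0.2,0,0,0,-1],[0.054,-0.06,-0.23,0,0,-0.05,-1],[0.108,-0.12,-0.23,0,0,-0.1,-1],[0.162,-0.18,-0.23,0,0,-0.15,-1],[0.22,-0.24,-0.23,0,0,-0.2,-1],[0.28,-0.3,-0.23,0,0,-0.25,-1],[0.336,-0.36,-0.23,0,0,-0.29,-1],[0.4,-0.43,-0.23,0,0,-0.29,-1],[0.46,-0.5,-0.23,0,0,-0.29,-1],[0.52,-0.56,-0.23,0,0,-0.29,-1],[0.58,-0.626,-0.23,0,0,-0.29,-1]]
  ]
}}

```text
time_s: 1.4
ee_pos: [0.3559, -0.1155, 0.2999]
eef_rot: [3.141, -0.0, 0.947]
force: [0.6, -0.6, -1.1]
grip_width: 0.0938
grip_force: 0.0
```

```bash
python3 -c "
from h import *
delta([.513,.279,.26],1.54)"
```

```text
t 1.4 pos [ 0.3559 -0.1155  0.2999] d mm [ 411.9 -103.2   39.9] rv [ 5.000e-04  0.000e+00 -5.935e-01] w 0.0938 F [ 0.6 -0.6 -1.1]
```

Scaled: 412 mm / 500 = 0.824, -103 mm / 500 = -0.206, -0.59 rad / 2 = -0.295.

Call:
{"name": "arm_command", "arguments": {
  "plan": [
    [[0.08,-0.02,0,0,0,-0.05,-1],[0.16,-0.04,0,0,0,-0.1,-1],[0.24,-0.06,0,0,0,-0.15,-1],[0.32,-0.08,0,0,0,-0.2,-1],[0.4,-0.1,0,0,0,-0.25,-1],[0.48,-0.12,0,0,0,-0.295,-1],[0.56,-0.14,0,0,0,-0.295,-1],[0.64,-0.16,0,0,0,-0.295,-1],[0.72,-0.18,0.04,0,0,-0.295,-1],[0.79,-0.198,0.08,0,0,-0.295,-1],[0.824,-0.206,0.08,0,0,-0.295,-1],[0.824,-0.206,0.08,0,0,-0.295,-1]]
  ]
}}

```text
time_s: 2.6
ee_pos: [0.5127, 0.2789, 0.2584]
eef_rot: [-3.139, 0.001, 1.539]
force: [-0.4, -0.0, -0.0]
grip_width: 0.094
grip_force: 0.0
```

```bash
python3 -c "
from h import *
delta([.513,.279,.116],1.54)
im=cams.camera('scene')[0]; cv2.imwrite('pics/a.png',cv2.resize(im[100:340,340:560],None,fx=2,fy=2))"
```

```text
t 2.6 pos [0.5127 0.2789 0.2584] d mm [  0.2   0.6 142.4] rv [-0.0021  0.0009 -0.0012] w 0.094 F [-0.4 -0.  -0. ]
```

View pics/a.png

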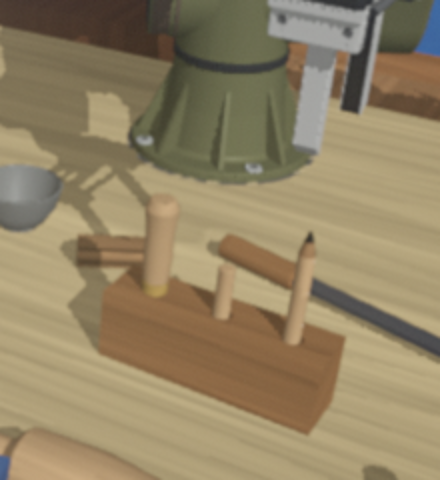

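The crop shows the open fingers (about 315,130 and 355,90) above the pencil (300,290). The chisel is at (160,245). I'm descending now.

Scaled: 141 mm / 500 = 0.282, 140 mm / 500 = 0.28.

Call:
{"name": "arm_command", "arguments": {
  "plan": [
    [[0,0,0.06,0,0,0,-1],[0,0,0.12,0,0,0,-1],[0,0,0.18,0,0,0,-1],[0,0,0.24,0,0,0,-1],[0,0,0.28,0,0,0,-1],[0,0,0.282,0,0,0,-1],[0,0,0.282,0,0,0,0],[0,0,0.282,0,0,0,0.5],[0,0,0.282,0,0,0,1],[0,0,0.282,0,0,0,1],[0,0,0.282,0,0,0,1],[0,0,0.282,0,0,0,1]]
  ],
  "squeeze": 15
}}

```text
time_s: 3.85
ee_pos: [0.5129, 0.2773, 0.119]
eef_rot: [3.141, -0.0, 1.537]
force: [0.5, -0.7, 0.7]
grip_width: 0.0493
grip_force: 0.0
```

Call:
{"name": "arm_command", "arguments": {
  "plan": [
    [[0,0,0,0,0,0,1],[0,0,0,0,0,0,1],[0,0,0,0,0,0,1],[0,0,0,0,0,0,1],[0,0,0,0,0,0,1],[0,0,0,0,0,0,1],[0,0,0,0,0,0,1],[0,0,0,0,0,0,1],[0,0,0,0,0,0,1],[0,0,0,0,0,0,1]]
  ]
}}

```text
time_s: 4.85
ee_pos: [0.5128, 0.2773, 0.1188]
eef_rot: [-3.142, -0.0, 1.537]
force: [-0.2, -0.3, -0.2]
grip_width: 0.0153
grip_force: 15.0
```

Scaled: -125 mm / 500 = -0.25, -110 mm / 500 = -0.22.

Call:
{"name": "arm_command", "arguments": {
  "plan": [
    [[0,0,-0.016,0,0,0,1],[0,0,-0.04,0,0,0,1],[0,0,-0.07,0,0,0,1],[0,0,-0.1,0,0,0,1],[0,0,-0.13,0,0,0,1],[0,0,-0.16,0,0,0,1],[0,0,-0.19,0,0,0,1],[0,0,-0.22,0,0,0,1],[0,0,-0.25,0,0,0,1],[0,0,-0.25,0,0,0,1]]
  ]
}}

```text
time_s: 5.85
ee_pos: [0.5135, 0.2776, 0.2469]
eef_rot: [3.138, -0.002, 1.537]
force: [-0.4, 0.2, 0.1]
grip_width: 0.0159
grip_force: 15.0
```

```bash
python3 -c "
from h import *
delta([.577,-.1425,.243],1.54)
im=cams.camera('scene')[0]; cv2.imwrite('pics/b.png',cv2.resize(im[80:340,340:560],None,fx=2,fy=2))"
```

```text
t 5.85 pos [0.5135 0.2776 0.2469] d mm [-417.8   77.7    3.3] rv [ 0.004  -0.002  -0.0031] w 0.0159 F [-0.4  0.2  0.1]
```

View pics/b.png

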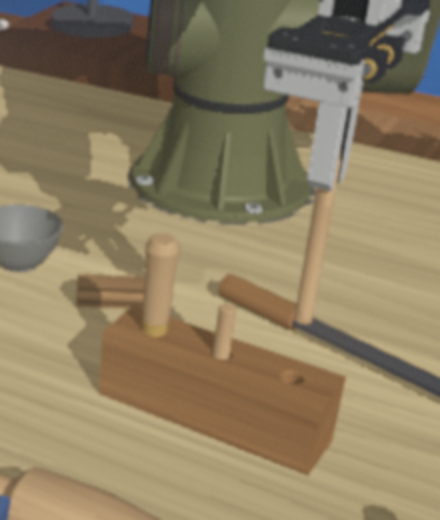

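The pencil hangs straight in the fingers, with its lower end at crop pixel (303,320). The path to the tin crosses the chisel, so I'll go higher first.

Scaled: -340 mm / 500 = -0.68, -305 mm / 500 = -0.61.

Call:
{"name": "arm_command", "arguments": {
  "plan": [
    [[0,0,-0.04,0,0,0,1],[0,0,-0.09,0,0,0,1],[-0.02,0.004,-0.14,0,0,0,1],[-0.07,0.014,-0.15,0,0,0,1],[-0.14,0.026,-0.15,0,0,0,1],[-0.21,0.04,-0.15,0,0,0,1],[-0.29,0.054,-0.15,0,0,0,1],[-0.37,0.07,-0.15,0,0,0,1],[-0.45,0.084,-0.15,0,0,0,1],[-0.53,0.1,-0.15,0,0,0,1],[-0.61,0.114,-0.15,0,0,0,1],[-0.68,0.128,-0.15,0,0,0,1]]
  ]
}}

```text
time_s: 7.1
ee_pos: [0.565, -0.0666, 0.3182]
eef_rot: [-3.141, -0.0, 1.536]
force: [0.7, 0.2, -0.5]
grip_width: 0.0152
grip_force: 15.0
```

```bash
python3 -c "
from h import *
delta([.577,-.1425,.243],1.54)"
```

```text
t 7.1 pos [ 0.565  -0.0666  0.3182] d mm [-75.4  14.7  75.2] rv [-0.001  -0.0001 -0.0037] w 0.0152 F [ 0.7  0.2 -0.5]
```

Scaled: -76 mm / 500 = -0.152, 75 mm / 500 = 0.15.

Call:
{"name": "arm_command", "arguments": {
  "plan": [
    [[-0.06,0.012,0,0,0,0,1],[-0.12,0.024,0.02,0,0,0,1],[-0.152,0.03,0.06,0,0,0,1],[-0.152,0.03,0.1,0,0,0,1],[-0.152,0.03,0.14,0,0,0,1],[-0.152,0.03,0.15,0,0,0,1],[-0.152,0.03,0.15,0,0,0,1],[-0.152,0.03,0.15,0,0,0,1]]
  ]
}}

```text
time_s: 7.9
ee_pos: [0.5779, -0.1411, 0.2449]
eef_rot: [3.14, 0.0, 1.537]
force: [-1.2, -0.0, 1.1]
grip_width: 0.0158
grip_force: 15.0
```

```bash
python3 - <<'E'
from h import *
delta([.577,-.1425,.12],1.54)
im,d,K,D,T=snap('scene'); P=cloud(d,K,D,T); cv2.imwrite('pics/c.png',cv2.resize(im[60:290,200:380],None,fx=2.5,fy=2.5))
c,_=ray([[0,0]],K,D,T)
for z in np.arange(.125,.23,.02):
    s=P[(abs(P[...,2]-z)<.01)&(np.hypot(P[...,0]-.577,P[...,1]+.1425)<.05)]
    u=(s-c)[:,:2].mean(0);u/=np.hypot(*u)
    print(z.round(3),len(s),(np.median(s[:,:2],0)+u*.0065).round(4))
E
```

```text
t 7.9 pos [ 0.5779 -0.1411  0.2449] d mm [ -1.4  -1.  124.9] rv [ 0.0011  0.0003 -0.003 ] w 0.0158 F [-1.2 -0.   1.1]
0.125 0 [nan nan]
0.145 62 [ 0.5772 -0.1399]
0.165 73 [ 0.577  -0.1389]
0.185 74 [ 0.5767 -0.1397]
0.205 72 [ 0.5778 -0.1387]
0.225 79 [ 0.5781 -0.1393]<stdin>:7: RuntimeWarning: Mean of empty slice.
  ret = um.true_divide(
  return _methods._mean(a, axis=axis, dtype=dtype,
```

View pics/c.png

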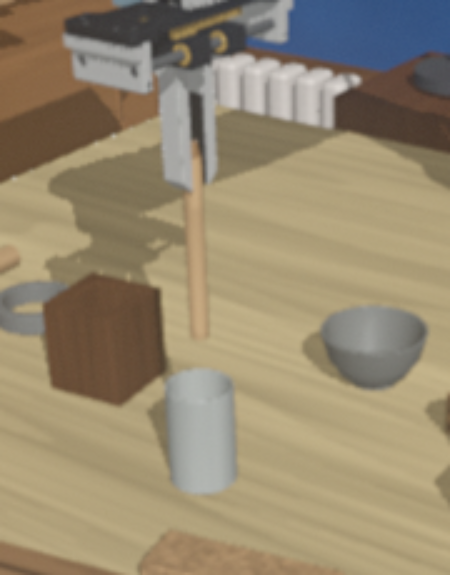

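The pencil is vertical over the tin (crop about 200,340, with the tin at 200,430). I'll lower it with a slight lean towards -y so that it settles predictably.

Scaled: 128 mm / 500 = 0.256, 126 mm / 500 = 0.252, 0.08 rad / 2 = 0.04.

Call:
{"name": "arm_command", "arguments": {
  "plan": [
    [[-0.01,-0.002,0.02,0,0.02,0,1],[-0.022,-0.002,0.04,0,0.04,0,1],[-0.022,-0.002,0.07,0,0.04,0,1],[-0.022,-0.002,0.1,0,0.04,0,1],[-0.022,-0.002,0.13,0,0.04,0,1],[-0.022,-0.002,0.16,0,0.04,0,1],[-0.022,-0.002,0.19,0,0.04,0,1],[-0.022,-0.002,0.22,0,0.04,0,1],[-0.022,-0.002,0.24,0,0.04,0,1],[-0.022,-0.002,0.252,0,0.04,0,1],[-0.022,-0.002,0.256,0,0.04,0,1],[-0.022,-0.002,0.256,0,0.04,0,1]]
  ]
}}

```text
time_s: 9.15
ee_pos: [0.5764, -0.1521, 0.1161]
eef_rot: [3.141, -0.08, 1.537]
force: [0.7, -0.2, -0.3]
grip_width: 0.0154
grip_force: 15.0
```

```bash
python3 - <<'E'
from h import *
delta([.577,-.1525,.114],1.54)
im=cams.camera('scene')[0]; a=cv2.resize(im[100:290,200:330],None,fx=3,fy=3)
im=cams.camera('top')[0]; b=cv2.resize(im[160:350,320:450],None,fx=3,fy=3)
cv2.imwrite('pics/d.png',np.hstack([a,b]))
E
```

```text
t 9.15 pos [ 0.5764 -0.1521  0.1161] d mm [-0.5  0.6  2. ] rv [ 0.0004 -0.0799 -0.0032] w 0.0154 F [ 0.7 -0.2 -0.3]
```

View pics/d.png

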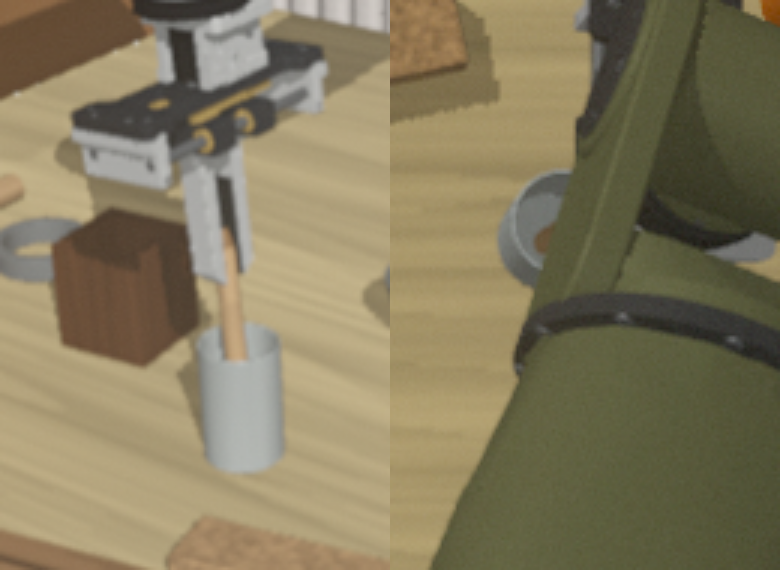

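The pencil is inside the tin (left panel, entering the rim at 235,350), and the tin hasn't moved. I'm releasing it.

Scaled: 2 mm / 500 = 0.004.

Call:
{"name": "arm_command", "arguments": {
  "plan": [
    [[0,0,0.004,0,0,0,0],[0,0,0.004,0,0,0,-0.5],[0,0,0.004,0,0,0,-1],[0,0,0.004,0,0,0,-1],[0,0,0.004,0,0,0,-1],[0,0,0.004,0,0,0,-1],[0,0,0.004,0,0,0,-1],[0,0,0.004,0,0,0,-1],[0,0,0.004,0,0,0,-1],[0,0,0.004,0,0,0,-1],[0,0,0.004,0,0,0,-1],[0,0,0.004,0,0,0,-1]]
  ]
}}

```text
time_s: 10.45
ee_pos: [0.5763, -0.1519, 0.1138]
eef_rot: [-3.142, -0.08, 1.537]
force: [0.2, 0.3, -0.6]
grip_width: 0.0937
grip_force: 0.0
```

Scaled: -165 mm / 500 = -0.33, -140 mm / 500 = -0.28, -0.08 rad / 2 = -0.04.

Call:
{"name": "arm_command", "arguments": {
  "plan": [
    [[0.002,0,-0.04,0,0,0,-1],[0.006,0,-0.08,0,0,0,-1],[0.01,0,-0.12,0,0,0,-1],[0.014,0,-0.17,0,0,0,-1],[0.018,0,-0.22,0,0,0,-1],[0.022,0,-0.28,0,-0.02,0,-1],[0.026,0,-0.33,0,-0.04,0,-1],[0.026,0,-0.33,0,-0.04,0,-1],[0.026,0,-0.33,0,-0.04,0,-1]]
  ]
}}

```text
time_s: 11.35
ee_pos: [0.5763, -0.1519, 0.2791]
eef_rot: [3.141, -0.0, 1.537]
force: [1.3, -0.2, -0.1]
grip_width: 0.094
grip_force: 0.0
```

```bash
python3 - <<'E'
from h import *
delta([.509,.138,.28],1.54)
E
```

```text
t 11.35 pos [ 0.5763 -0.1519  0.2791] d mm [287.5 -77.   -0.7] rv [ 0.0002 -0.0005 -0.0028] w 0.094 F [ 1.3 -0.2 -0.1]
```

Scaled: 287 mm / 500 = 0.574, 275 mm / 500 = 0.55.

Call:
{"name": "arm_command", "arguments": {
  "plan": [
    [[0.04,-0.01,0,0,0,0,-1],[0.11,-0.03,0,0,0,0,-1],[0.19,-0.05,0,0,0,0,-1],[0.27,-0.072,0,0,0,0,-1],[0.35,-0.094,0,0,0,0,-1],[0.43,-0.116,0,0,0,0,-1],[0.5,-0.134,0,0,0,0,-1],[0.55,-0.148,0,0,0,0,-1],[0.574,-0.154,0,0,0,0,-1],[0.574,-0.154,0,0,0,0,-1],[0.574,-0.154,0,0,0,0,-1]]
  ]
}}

```text
time_s: 12.45
ee_pos: [0.5092, 0.1364, 0.2788]
eef_rot: [-3.141, 0.0, 1.536]
force: [-0.1, -0.3, 0.2]
grip_width: 0.094
grip_force: 0.0
```

```bash
python3 - <<'E'
from h import *
delta([.509,.138,.109],1.54)
im=cams.camera('scene')[0]; a=cv2.resize(im[80:270,200:330],None,fx=3,fy=3)
b=cv2.resize(im[80:270,350:480],None,fx=3,fy=3)
cv2.imwrite('pics/e.png',np.hstack([a,b]))
E
```

```text
t 12.45 pos [0.5092 0.1364 0.2788] d mm [ 1.600e+00 -1.000e-01  1.698e+02] rv [-0.0009  0.0003 -0.0036] w 0.094 F [-0.1 -0.3  0.2]
```

View pics/e.png

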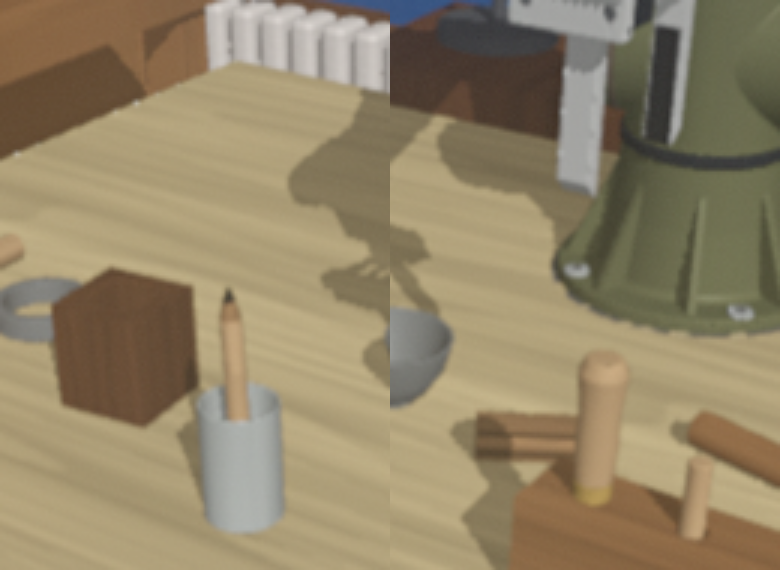

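The pencil stands point up in the tin (left panel 230,300). The open gripper is above the chisel (right panel 600,430).

Call:
{"name": "arm_command", "arguments": {
  "plan": [
    [[0.002,0,0.06,0,0,0,-1],[0.002,0,0.12,0,0,0,-1],[0.002,0,0.18,0,0,0,-1],[0.002,0,0.24,0,0,0,-1],[0.002,0,0.29,0,0,0,-1],[0.002,0,0.32,0,0,0,-1],[0.002,0,0.334,0,0,0,-1],[0.002,0,0.334,0,0,0,-1],[0.002,0,0.334,0,0,0,1],[0.002,0,0.334,0,0,0,1],[0.002,0,0.334,0,0,0,1],[0.002,0,0.334,0,0,0,1]]
  ],
  "squeeze": 25
}}

```text
time_s: 13.7
ee_pos: [0.5093, 0.1383, 0.1128]
eef_rot: [3.141, -0.0, 1.537]
force: [0.2, 0.0, 0.1]
grip_width: 0.0653
grip_force: 0.0
```

Call:
{"name": "arm_command", "arguments": {
  "plan": [
    [[0,0,0,0,0,0,1],[0,0,0,0,0,0,1],[0,0,0,0,0,0,1],[0,0,0,0,0,0,1],[0,0,0,0,0,0,1],[0,0,0,0,0,0,1],[0,0,0,0,0,0,1],[0,0,0,0,0,0,1]]
  ]
}}

```text
time_s: 14.5
ee_pos: [0.5091, 0.1383, 0.1124]
eef_rot: [-3.142, 0.0, 1.537]
force: [-0.9, -0.1, 0.5]
grip_width: 0.0311
grip_force: 25.0
```

Scaled: -130 mm / 500 = -0.26, -125 mm / 500 = -0.25.

Call:
{"name": "arm_command", "arguments": {
  "plan": [
    [[0,0,-0.012,0,0,0,1],[0,0,-0.036,0,0,0,1],[0,0,-0.066,0,0,0,1],[0,0,-0.096,0,0,0,1],[0,0,-0.128,0,0,0,1],[0,0,-0.16,0,0,0,1],[0,0,-0.192,0,0,0,1],[0,0,-0.224,0,0,0,1],[0,0,-0.25,0,0,0,1],[0,0,-0.26,0,0,0,1],[0,0,-0.26,0,0,0,1]]
  ]
}}

```text
time_s: 15.6
ee_pos: [0.5093, 0.1383, 0.243]
eef_rot: [3.141, -0.0, 1.537]
force: [0.3, 0.0, -1.5]
grip_width: 0.0312
grip_force: 25.0
```

```bash
python3 - <<'E'
from h import *
delta([.493,-.3226,.24],1.54+.14)
im=cams.camera('scene')[0]; 
b=cv2.resize(im[80:290,350:500],None,fx=2.5,fy=2.5)
cv2.imwrite('pics/f.png',b)
E
```

```text
t 15.6 pos [0.5093 0.1383 0.243 ] d mm [-461.2   -0.6    2.9] rv [ 0.0011 -0.0002 -0.1432] w 0.0312 F [ 0.3  0.  -1.5]
```

View pics/f.png

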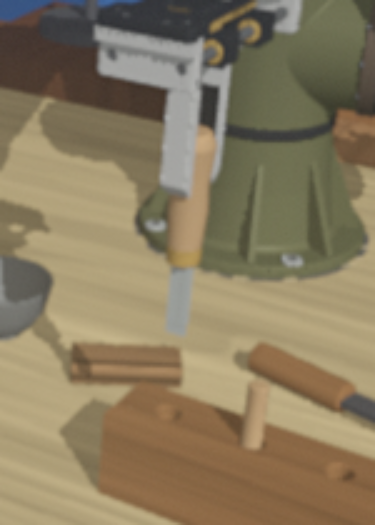

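The chisel hangs upright with its edge at crop pixel (178,330), clear of the rack. Next I carry it to the stand.

Scaled: -440 mm / 500 = -0.88, -405 mm / 500 = -0.81.

Call:
{"name": "arm_command", "arguments": {
  "plan": [
    [[-0.03,0,0,0,0,0,1],[-0.09,0,0,0,0,0,1],[-0.17,0,0,0,0,0,1],[-0.25,0,0,0,0,0,1],[-0.33,0,0,0,0,0,1],[-0.41,0,0,0,0,0,1],[-0.49,0,0,0,0,0,1],[-0.57,0,0,0,0,0,1],[-0.65,0,0,0,0,0,1],[-0.73,0,0,0,0,0,1],[-0.81,0,0,0,0,0,1],[-0.88,0,0,0,0,0,1]]
  ]
}}

```text
time_s: 16.85
ee_pos: [0.4929, -0.304, 0.2416]
eef_rot: [-3.14, -0.001, 1.536]
force: [0.4, 0.7, -0.7]
grip_width: 0.031
grip_force: 25.0
```

```bash
python3 - <<'E'
from h import *
delta([.493,-.3226,.24],1.537)
E
```

```text
t 16.85 pos [ 0.4929 -0.304   0.2416] d mm [-18.6   0.8   1.5] rv [-0.0012 -0.0005 -0.0012] w 0.031 F [ 0.4  0.7 -0.7]
```

Scaled: 45 mm / 500 = 0.09, 35 mm / 500 = 0.07.

Call:
{"name": "arm_command", "arguments": {
  "plan": [
    [[-0.024,0.002,0,0,0,0,1],[-0.038,0.002,0,0,0,0,1],[-0.038,0.002,0,0,0,0,1],[-0.038,0.002,0.02,0,0,0,1],[-0.038,0.002,0.04,0,0,0,1],[-0.038,0.002,0.07,0,0,0,1],[-0.038,0.002,0.09,0,0,0,1],[-0.038,0.002,0.09,0,0,0,1]]
  ]
}}

```text
time_s: 17.65
ee_pos: [0.4941, -0.3196, 0.1955]
eef_rot: [-3.139, -0.002, 1.537]
force: [-0.2, 0.2, -1.2]
grip_width: 0.0308
grip_force: 25.0
```

```bash
python3 - <<'E'
from h import *
delta([.493,-.3226,.114],1.537)
im,d,K,D,T=snap('scene'); P=cloud(d,K,D,T)
m=(abs(P[...,2]-.09)<.004)&(np.hypot(P[...,0]-.493,P[...,1]+.3226)<.06)
W=P[m][:,:2].astype(np.float32); print(cv2.minAreaRect(W))
c,_=ray([[0,0]],K,D,T)
for z in np.arange(.105,.18,.015):
    s=P[(abs(P[...,2]-z)<.0075)&(np.hypot(P[...,0]-.493,P[...,1]+.3226)<.03)]
    if len(s): print(z.round(3),len(s),np.median(s[:,:2],0).round(4))
cv2.imwrite('pics/g.png',cv2.resize(im[60:260,160:330],None,fx=2.5,fy=2.5))
E
```

```text
t 17.65 pos [ 0.4941 -0.3196  0.1955] d mm [-3.2 -0.8 81.5] rv [-0.0024 -0.0017  0.0005] w 0.0308 F [-0.2  0.2 -1.2]
((0.49358826875686646, -0.3250967264175415), (0.08634395152330399, 0.08440403640270233), 6.828822612762451)
0.105 36 [ 0.4942 -0.317 ]
0.12 36 [ 0.4946 -0.3184]
0.135 37 [ 0.4948 -0.3152]
0.15 34 [ 0.4942 -0.3158]
0.165 62 [ 0.4998 -0.3119]
```

View pics/g.png

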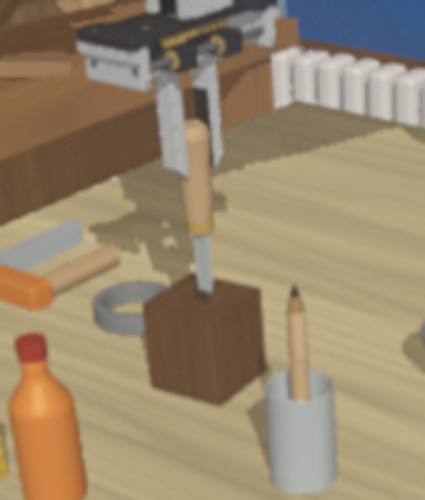

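The blade is over the well (crop 205,290), about 4 mm off centre towards +y. I'll correct that and lower it.

Scaled: 79 mm / 500 = 0.158, 76 mm / 500 = 0.152.

Call:
{"name": "arm_command", "arguments": {
  "plan": [
    [[-0.008,-0.002,0,0,0,0,1],[-0.008,-0.002,0.024,0,0,0,1],[-0.008,-0.002,0.048,0,0,0,1],[-0.008,-0.002,0.072,0,0,0,1],[-0.008,-0.002,0.096,0,0,0,1],[-0.008,-0.002,0.12,0,0,0,1],[-0.008,-0.002,0.14,0,0,0,1],[-0.008,-0.002,0.152,0,0,0,1],[-0.008,-0.002,0.158,0,0,0,1],[-0.008,-0.002,0.158,0,0,0,1],[-0.008,-0.002,0.158,0,0,0,1]]
  ]
}}

```text
time_s: 18.8
ee_pos: [0.4936, -0.3246, 0.1188]
eef_rot: [3.141, 0.0, 1.537]
force: [-0.2, 0.5, -1.2]
grip_width: 0.0308
grip_force: 25.0
```

Scaled: 5 mm / 500 = 0.01, 4 mm / 500 = 0.008.

Call:
{"name": "arm_command", "arguments": {
  "plan": [
    [[0,0,0.004,0,0,0,1],[0,0,0.008,0,0,0,1],[0,0,0.01,0,0,0,1],[0,0,0.01,0,0,0,1],[0,0,0.01,0,0,0,1]]
  ]
}}

```text
time_s: 19.3
ee_pos: [0.4934, -0.3244, 0.1134]
eef_rot: [3.142, -0.0, 1.537]
force: [0.1, 0.6, -1.5]
grip_width: 0.031
grip_force: 25.0
```

Call:
{"name": "arm_command", "arguments": {
  "plan": [
    [[0,0,0,0,0,0,0],[0,0,0,0,0,0,-0.5],[0,0,0,0,0,0,-1],[0,0,0,0,0,0,-1],[0,0,0,0,0,0,-1],[0,0,0,0,0,0,-1],[0,0,0,0,0,0,-1],[0,0,0,0,0,0,-1],[0,0,0,0,0,0,-1],[0,0,0,0,0,0,-1],[0,0,0,0,0,0,-1],[0,0,0,0,0,0,-1]]
  ]
}}

```text
time_s: 20.5
ee_pos: [0.4934, -0.3245, 0.1134]
eef_rot: [3.142, 0.0, 1.537]
force: [-1.1, -0.4, -0.1]
grip_width: 0.0939
grip_force: 0.0
```

Scaled: -160 mm / 500 = -0.32, -140 mm / 500 = -0.28.

Call:
{"name": "arm_command", "arguments": {
  "plan": [
    [[0,0,-0.04,0,0,0,-1],[0,0,-0.08,0,0,0,-1],[0,0,-0.12,0,0,0,-1],[0,0,-0.17,0,0,0,-1],[0,0,-0.22,0,0,0,-1],[0,0,-0.28,0,0,0,-1],[0,0,-0.32,0,0,0,-1],[0,0,-0.32,0,0,0,-1],[0,0,-0.32,0,0,0,-1]]
  ]
}}

```text
time_s: 21.4
ee_pos: [0.4933, -0.3243, 0.2726]
eef_rot: [-3.141, -0.0, 1.537]
force: [0.1, -0.2, -0.7]
grip_width: 0.0939
grip_force: 0.0
```

```bash
python3 - <<'E'
from h import *
im=cams.camera('scene')[0]
cv2.imwrite('pics/i.png',cv2.resize(im[60:280,160:330],None,fx=2.5,fy=2.5))
E
```

```text
(no output)
```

View pics/i.png

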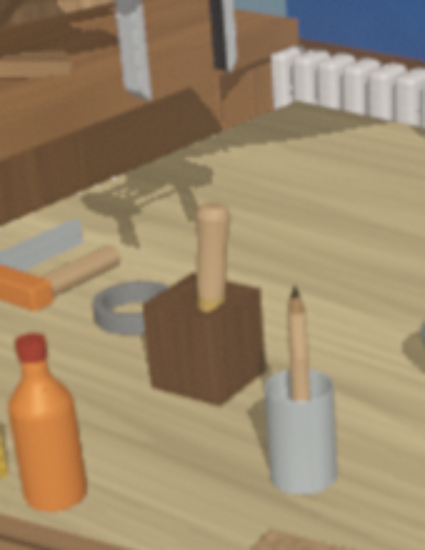

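The chisel sits blade down in the stand (212,260) and the pencil point up in the tin (298,340). Both holders are upright and the gripper is clear, so I'm handing in.

```bash
python3 -c "
from station import ctrl
print(ctrl.hand_in())"
```

```text
the job is handed in; nothing more can be done
None
```

The pencil is in the tin, point up, and the chisel is in the stand, blade down; both holders were standing, and I handed the job in at about 21 s.

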